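# Try a taper-shank painting holder in its bench socket and wedge it free

## Robot

A 6-joint arm with a two-finger parallel gripper is mounted at the origin on the work surface. World frame = base frame: x ahead of the robot, y to its left, z up, the work surface at z = 0. Lengths are in mm, angles in rad, forces in N, time in s.
With the tool pointing down it reaches from about 300 to 775 mm from the base axis. Payload 14.6 kg.
Tool frame: the origin (TCP) lies between the finger pads; the fingertips stand 19 mm ahead of it and the grasp point (between the pads) is the TCP (manip.tcp_to_tips is the distance from the TCP to the fingertips, in mm); x points along the fingers, z is the direction in which the jaws open and shut, and the axes are right-handed (so a half turn about x gives the same grasp; the last joint's range is limited). The gripper opens to 94 mm and grips with 3 to 60 N. Pads are 16 mm wide; open, the fingers measure 119 mm over their backs; the gripper's body (75 mm by 177 mm) begins 78 mm behind the grasp point.
Start: joints at [1.066, 0.3, 1.521, -0, 1.321, -0.067], TCP at [233.168, 498.119, 224.446] pointing down, gripper open.
Joint ranges: [-3.03, 3.03], [-0.79, 2.21], [0.23, 2.52], [-1.04, 4.18], [0, 3.07], [-2.55, 2.55]. Speed limits (rad/s): [2.22, 2.22, 2.57, 3.14, 3.14, 3.14].

## Interface

Orientations are given as [roll, pitch, yaw] about the fixed x, y, z axes, in that order (R = Rz(yaw) Ry(pitch) Rx(roll)).
In Python, from cell import manip gives the robot as it stands.
- The arm moves only by the tool jog_arm, never from a script. Its argument "moves" is a list that holds one entry, the list of rows, each a list of 6 numbers: the shift along the world's x, y, z in mm, then the turn, a rotation vector about the world's x, y, z in degrees. In form: [[[dx, dy, dz, wx, wy, wz], ...]]. A call has 1 to 5 rows; each row shifts and turns the pose as measured when the row begins; what a row does not reach is not made up. A row lasts 1/10 s, in which the tool goes at most 50 mm and 8.59 degrees, less where a joint would pass 70% of its speed; a pose out of reach is approached as far as the arm can. A call is refused whole if a number of a shift passes 50 or a number of a turn 8.59, either way. A call with a gripper value outside its range is refused whole. "gripper" is the opening, from -1 (shut) to 1 (fully open), set as the call begins (left out, the last holds). The fingers move at their own pace and stop on an object; "squeeze" is the grip in N (left out, the last holds). Time passes only in rows, so rows that do not move let the fingers close. It gives the time, the measured TCP pose, the force and the opening at its end, in the units of the state.
- manip.read_state(): the state, without advancing time (a new reading comes with each control period).
- manip.camera(name): name is "side" or "top" or "wrist"; returns (picture, depth): 420x560x3 uint8, blue, green, red; 420x560 float32, mm along the optical axis (not along the pixel's ray), 0 where there is no reading.
- manip.camera_params(name): a dict with "fx", "fy", "cx", "cy" (pixels), "rvec" (rotation vector, rad) and "tvec" (3), from world to camera coordinates, as OpenCV has them. Camera axes: x right, y down, z forward; pixel columns grow to the right and rows downward; lengths in mm; the calibration is good to about 2 mm. The wrist camera is an equidistant fisheye: a pixel r from the principal point sees the ray r / f radians off the axis. A picture is of the moment at which its call begins: read the wrist's pose just before it. camera_params takes no time and is no camera call; for the wrist camera it gives the pose at the moment of the call.
- manip.sign_off(): hands the job in, once; it reports no verdict.
The state is a dict: "clock": time; "joints": joint angles; "qd": joint speeds; "effort": joint torques, N m; "eef_pos": TCP position; "eef_rot": TCP orientation; "wrist_force": force on the tool from outside, world axes, zero at the start; "moment": the same for the moment, N m; "finger_gap": finger opening in mm.
Only numpy, scipy, OpenCV 4.12 (cv2) and the standard library are available. Lean on these libraries where they do the work, as an engineer would, in place of code of your own. Each camera call takes 0.05 s, during which the arm holds its last target. There are 200 camera calls.

## Task

Try the fit of the painting holder (the square wooden head with the small pumpkin on top, over a tapered steel shank) in the bench socket: take it from the rack and, pressing lightly, twist it until its tang finds the hidden driver opening, then push it firmly but without brute force until it is fully home. Let go, then drive the loose steel wedge through the slot from the socket's flared side until the holder pops loose again, never touching the holder while the wedge is in the slot. Leave the holder standing upright and loose in the socket on the wedge, which stays in the slot, and do not disturb the dabber in the rack.

Things in the scene. Friction and masses are not known exactly. Their poses are not given: they have to be found in the camera images.
- stand: Fixed bench socket: grey base 110 (x) x 130 (y) x 10 mm, two grey cheeks that form the wedge slot, and on top a steel barrel 56 mm across, 50 mm tall, with a tapered hole. Origin: centre of the base's underside, on the hole's axis; z up; the slot runs along y. Pushing the holder in with more than about 40 N does damage.
- socket_mouth (a point): Centre of the tapered hole's mouth, on top of the barrel, 100 mm above the table; axes as the stand. The hole is 28 mm across here and narrows to 20 mm at 45 mm below. Fully home, the holder's flange is about 1 mm above the mouth.
- driver_plate (a point): Centre of the hidden driver plate's top, 47 mm below the mouth, 5 mm thick; axes as the stand, not the opening. Its opening, 17.8 x 8.5 mm, takes the holder's tang within about 0.1 rad. The opening's angle is neither seen nor reported: its long side lies up to 0.75 rad either way from the stand's x axis (a half turn is the same). The plate does not turn; over 40 N on it spoils the tang.
- spring_pads (a point): Point on the axis between two hidden sprung pads, 39 mm below the mouth; axes as the stand. They stop the tapered shank when the flange is 10 to 11 mm above the mouth, until a firm push of about 10 to 16 N takes it past them and home; then pads and taper hold it with about 10 to 25 N until it is raised some 9 mm.
- slot_entry (a point): Middle of the wedge slot's floor at the -y end of the cheeks, (0, -28, 18) mm in the stand's frame; axes as the stand. The slot is 17 mm wide in x, goes right through along y, floor 18 mm and roof 48 mm above the table (floor from y -40 to +40 mm). The wedge enters here, towards +y; two steel plates flare the entry, reaching to y -52 mm.
- holder_head (a point): Centre of the painting holder's square wooden head, 30 x 30 mm, 36 mm tall, faces along the holder's x and y: grip here. A plywood pumpkin 4 mm thick lies flat on top, no wider. Loose, about 0.22 kg, holder's z up. The head centre is 23 mm above the flange's underside. At the start it hangs upright in one of the rack's holes.
- holder_flange (a point): Centre of the underside of the holder's steel flange (38 mm across, 5 mm thick), which rests on the rack's top at the start; axes as the holder. Below it a tapered shank, 28 to 19 mm across, 47 mm long, then a flat tang, 16 mm along x by 7 mm along y, to 65 mm below.
- tang_tip (a point): End of the tang, 68 mm below the flange; axes as the holder. The last 3 mm are a smaller lead, 14 x 5.4 mm. If the tang does not fit the driver's opening, the tip stops on the plate with the flange 21 mm above the mouth, or the tang's shoulder with it 18 mm above; once it fits it drops to the pads, 10 to 11 mm.
- rack: Fixed plywood rack: board 190 x 70 mm, top 88 mm above the table, with two 34 mm holes at x -50 and +50 mm in its frame; origin at the centre of its underside, z up.
- dabber: Bystander in the rack's other hole: dark wooden dabber with a round waisted knob 50 mm tall on a 40 mm disc. Origin: centre of the disc's underside, level with the rack's top.
- wedge_grip (a point): Middle of the steel wedge's upright grip post, 12 (x) x 24 (y) x 46 mm tall, 33 mm above the flat underside. Loose, about 0.2 kg, lying on its underside on the table. The blade runs along the wedge's +y, 12 mm thick in x, 26 mm tall up to 75 mm from the post's middle, then its top slopes down to the tip. Polished blade, friction about 0.12.
- wedge_tip (a point): Blade's tip at the underside, 160 mm along +y (driving direction) from the post's middle; 12 mm tall here. On the slot's floor with the holder home it meets the tang (15 mm above the floor) when about 10 to 18 mm past the stand's axis; about 85 mm past, the holder is up 11 mm and free. Takes up to 25 N; over 60 N between wedge and holder is too much.
There are look-alikes about, which are no part of the job. There is more than one size of the part that bears wedge_grip; the job needs the smaller.

How it is judged (in metres and radians):
On the way, in this order (a step that is already met when the one before it is completed fails the run):
1. the holder is fully home in the socket: flange no more than 2.5 mm above the mouth, centred and upright (horizontal distance between holder_flange and socket_mouth below 0.004 m and angle between holder_flange's own z axis and vertical below 0.12 rad and z of holder_flange in the frame of stand below 0.1025 m), for 0.2 s.
2. with the holder still home and untouched by the fingers, the wedge is in the slot with its tip at the socket's axis or beyond (z of holder_flange in the frame of stand below 0.1045 m and contact force between the fingers and holder below 0.05 N and y of wedge_tip in the frame of stand above 0 m and x of wedge_tip in the frame of stand between -0.008 and 0.008 m and z of wedge_tip in the frame of stand between 0.01 and 0.034 m), for 0.05 s.
At the end, for the whole second after the job is handed in: The holder stands freed in the socket, its flange 9.5 to 22 mm above the mouth, within 10 mm of the axis and upright within 0.18 rad (it rocks a little, being loose); the wedge lies in the slot with its tip more than 50 mm past the axis; both released and at rest (horizontal distance between holder_flange and socket_mouth below 0.01 m and angle between holder_flange's own z axis and vertical below 0.18 rad and z of holder_flange in the frame of stand between 0.1095 and 0.122 m and y of wedge_tip in the frame of stand above 0.05 m and x of wedge_tip in the frame of stand between -0.008 and 0.008 m and z of wedge_tip in the frame of stand between 0.01 and 0.026 m and contact force between the fingers and holder below 0.05 N and contact force between the fingers and wedge below 0.05 N and linear speed of each of holder, wedge below 0.02 m/s); the robot touches nothing.
It fails at once if the fingers touch the holder while the wedge's tip is in the slot (y of wedge_tip in the frame of stand between -0.028 and 0.15 m and x of wedge_tip in the frame of stand between -0.02 and 0.02 m and contact force between the fingers and holder above 0.3 N).
It fails at once if the holder is pressed with more than 40 N while its tang is not yet in the driver's opening (flange still more than 19.5 mm above the mouth) (z of holder_flange in the frame of stand above 0.1195 m and contact force between holder and stand above 40 N).
It fails at once if the holder is forced into the socket: contact forces over 120 N in all, reached with a push of about 40 N (contact force between holder and stand above 120 N).
It fails at once if the wedge is forced against the holder with more than 60 N (contact force between wedge and holder above 60 N).
It fails at once if the dabber is moved more than 30 mm (distance of dabber from where it was at the start of the episode above 0.03 m).
It also fails if it takes over 72 s, if anything falls off the work surface, if the arm or the gripper's body presses on something with over 40 N, if the wrist force passes 120 N, or if a joint passes its speed limit or range.

## Working session

There is one attempt and no reset: what is moved stays moved. The work goes in short steps, Python scripts to look and compute and a tool call to move; the robot and the scene stay as the last step left them, time stands still between calls to the robot, and variables do not carry over. Pictures are saved under pics/ and viewed, about 8 in all and at most 12, crops included, and the job is handed in when it is done.

Besides the shell and the picture viewer there is one more tool, called after "Call:" as name(argument=value, ...) on one line, values as JSON. jog_arm: Moves the arm, as the interface text tells. Its arguments: {"type":"object","properties":{"moves":{"type":"array","items":{"type":"array","items":{"type":"array","items":{"type":"number"}}}},"gripper":{"type":"number"},"squeeze":{"type":"number"}},"required":["moves"]}

```bash
mkdir -p pics; ls; python3 - <<'E'
from cell import manip
import cv2,numpy as np
s=manip.read_state();print(s)
for n in("top","side"):
    p,d=manip.camera(n);cv2.imwrite(f"pics/{n}0.png",p);np.save(f"pics/{n}0.npy",d);c=manip.camera_params(n);print(n,c)
E
```

```text
pics
{'clock': 0.0, 'joints': array([ 1.06640267e+00,  3.00490961e-01,  1.52158038e+00, -1.72525031e-05,
        1.32069646e+00, -6.65998295e-02]), 'qd': array([-6.88843776e-04, -1.18762438e-03,  6.34271945e-04,  1.28596474e-03,
        9.25117637e-05,  2.01535043e-04]), 'effort': array([ 6.97115302e-04, -5.31828153e+01, -3.52729511e+01,  7.08051352e-02,
        2.45550263e-02, -1.39454842e-04]), 'eef_pos': array([233.05834336, 497.91524818, 223.87571909]), 'eef_rot': array([ 3.08921195,  1.56962106, -2.06096658]), 'wrist_force': array([ 0.42475116, -0.29607987,  0.13971685]), 'moment': array([ 0.03341787,  0.02086457, -0.03616894]), 'finger_gap': 93.8836132114379}
top {'fx': 397.96462177421046, 'fy': 397.96462177421046, 'cx': 280.29787364752434, 'cy': 208.73025416830353, 'rvec': array([ 2.09985829, -2.1385968 ,  0.15612632]), 'tvec': array([-36.81376626, 426.82314458, 909.35949829])}
side {'fx': 465.8416400234588, 'fy': 465.8416400234588, 'cx': 276.1633718606799, 'cy': 206.86406352725078, 'rvec': array([ 2.41303671, -0.45227298,  0.17508986]), 'tvec': array([-404.42769145,  143.81871279, 1340.56606255])}
```

View pics/top0.png

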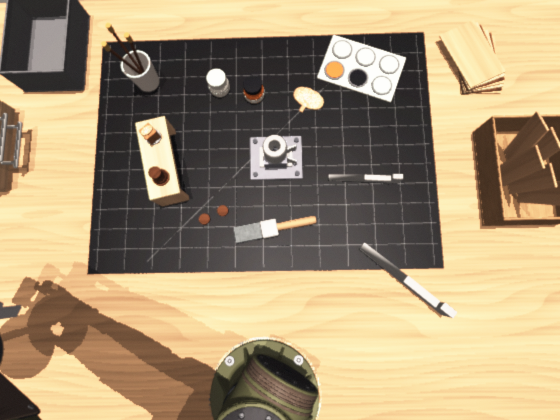

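View pics/side0.png

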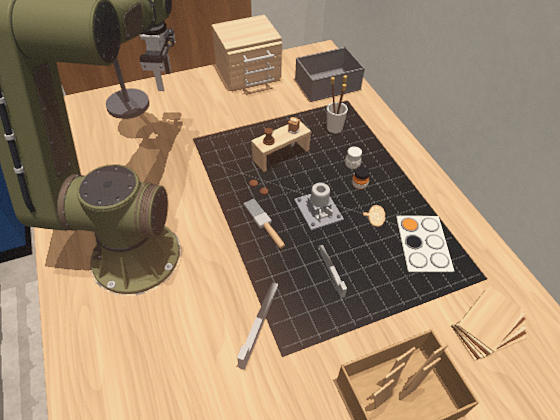

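The top view shows the rack at (160,162), the holder with its pale square head at (150,133), the dabber with its dark knob at (157,175), and the stand at (276,157) with its flare to the right (world -y). There are two wedges. The one at (366,177) is about 74 px (170 mm) long, and the one at (408,280) is about 110 px. The smaller one fits the 172 mm length given. I'll confirm this in a crop and measure.

```bash
cat > h.py <<'E'
import numpy as np,cv2
def RT(c): return cv2.Rodrigues(np.array(c["rvec"]))[0],np.array(c["tvec"])
def cloud(d,c,fish=False):
    v,u=np.mgrid[:d.shape[0],:d.shape[1]].astype(float)
    x=(u-c["cx"])/c["fx"];y=(v-c["cy"])/c["fy"]
    if fish:
        r=np.hypot(x,y);k=np.where(r>1e-6,np.tan(np.minimum(r,1.5))/np.maximum(r,1e-6),1);x=x*k;y=y*k
    P=np.stack([x*d,y*d,d],-1);R,t=RT(c)
    W=(P-t)@R; W[d<=0]=np.nan
    return W
E
python3 - <<'E'
from cell import manip
from h import *
p=cv2.imread("pics/top0.png");d=np.load("pics/top0.npy")
W=cloud(d,manip.camera_params("top"))
cv2.imwrite("pics/c1.png",cv2.resize(p[105:215,130:410],None,fx=2.85,fy=2.85,interpolation=cv2.INTER_CUBIC))
def rep(n,u0,u1,v0,v1,z0,z1):
    w=W[v0:v1,u0:u1].reshape(-1,3);w=w[(w[:,2]>z0)&(w[:,2]<z1)]
    r=cv2.minAreaRect(w[:,:2].astype(np.float32));print(n,len(w),np.median(w,0).round(1),r)
print("table",W[230,330],W[100,200])
rep("head",130,170,115,150,118,170)
rep("dab",140,175,155,195,118,170)
rep("racktop",130,195,110,210,80,95)
rep("barrel",255,305,130,180,93,110)
rep("base",240,310,130,185,6,14)
rep("flareetc",240,310,130,185,16,80)
rep("wedge",320,410,165,190,8,100)
rep("post",320,410,165,190,40,100)
rep("wedge2",355,460,235,320,8,120)
E
```

```text
table [ 377.4069186  -164.17793683   -0.9064052 ] [725.67267098 161.69754599  -2.2439707 ]
head 193 [591.7 246.5 130.1] ((593.82373046875, 248.40867614746094), (30.68573760986328, 29.966190338134766), 42.531005859375)
dab 133 [495.5 226.2 134.9] ((497.3525695800781, 227.02049255371094), (26.565017700195312, 26.208969116210938), 19.426145553588867)
racktop 1938 [542.5 232.5  87.8] ((546.0570068359375, 237.85653686523438), (191.9047393798828, 71.66065979003906), 12.652225494384766)
barrel 346 [559.9 -34.4  99.5] ((561.9208374023438, -34.983238220214844), (53.271881103515625, 53.174678802490234), 86.70840454101562)
base 1230 [539.9 -32.4  10. ] ((562.2093505859375, -34.599090576171875), (110.5003662109375, 129.86080932617188), 0.2002483606338501)
flareetc 506 [546.1 -41.5  42.5] ((565.5074462890625, -35.329341888427734), (95.13687896728516, 110.09891510009766), 2.73342227935791)
wedge 460 [ 500.5 -264.3   23.7] ((502.7437438964844, -249.94784545898438), (169.8750762939453, 13.265771865844727), 86.33123779296875)
post 52 [ 497.2 -324.2   46.1] ((497.1416931152344, -323.6866149902344), (22.371397018432617, 11.364824295043945), 88.22860717773438)
wedge2 1077 [ 247.9 -339.3   34.4] ((258.5228271484375, -329.11090087890625), (243.7888641357422, 18.328262329101562), 49.39572525024414)
```

View pics/c1.png

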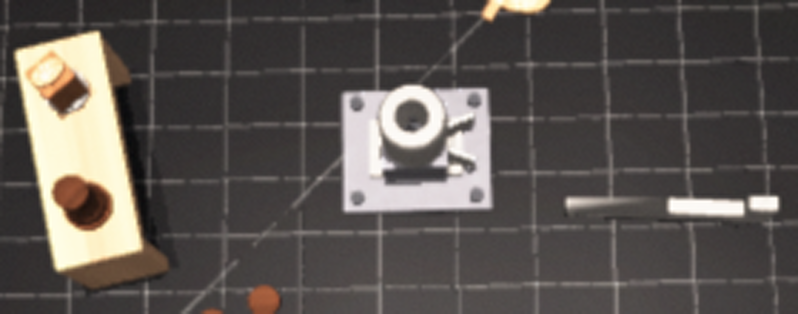

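The crop confirms it: the smaller wedge has its post at crop (763,204) and its tip at (566,206). The stand has its flare prongs on the right at (462,140). The pale square head is the holder, at (55,80), and the dark round knob is the dabber, at (75,195). Next I'll move above the holder for a wrist view.

Call:
jog_arm(moves=[[[40, -28, 8, 0, 0, -2.5], [40, -28, 8, 0, 0, -2.5], [40, -28, 8, 0, 0, -2.5], [40, -28, 8, 0, 0, -2.5], [40, -28, 0, 0, 0, -2.5]]], gripper=0.2)

```text
clock: 0.6
eef_pos: [433.2, 355.6, 255.3]
eef_rot: [2.866, 1.566, -2.5]
wrist_force: [0.9, 1.5, 0.8]
finger_gap: 58.0
```

Call:
jog_arm(moves=[[[40, -28, 0, 0, 0, -2.5], [40, -28, 0, 0, 0, -2.5], [40, -28, 0, 0, 0, -2.5], [30, -20, 0, 0, 0, -2.5], [0, 0, 0, 0, 0, 0]]])

```text
clock: 1.1
eef_pos: [589.7, 243.0, 253.2]
eef_rot: [2.891, 1.563, -2.664]
wrist_force: [-0.1, -0.3, -0.0]
finger_gap: 56.7
```

```bash
python3 - <<'E'
from cell import manip
from h import *
s=manip.read_state();print(s["clock"],s["eef_pos"],s["eef_rot"],s["finger_gap"])
c=manip.camera_params("wrist");p,d=manip.camera("wrist");cv2.imwrite("pics/w0.png",p);np.savez("pics/w0.npz",d=d,**c);print(c)
W=cloud(d,c,True)
m=(W[...,2]>126)&(W[...,2]<140)&(np.hypot(W[...,0]-594,W[...,1]-248)<40)
v,u=np.nonzero(m);print(len(u),u.min(),u.max(),v.min(),v.max())
print(np.nanmedian(W[m],0),cv2.minAreaRect(W[m][:,:2].astype(np.float32)))
E
```

```text
1.1 [589.72258774 243.01054742 253.15600233] [ 2.89105724  1.56342012 -2.66395162] 56.657730790581226
{'fx': 325.19226210127806, 'fy': 325.19226210127806, 'cx': 281.1709397288504, 'cy': 204.32133412017126, 'rvec': array([-2.68718251, -1.02686351, -0.13268483]), 'tvec': array([-598.97742656, -240.11294366,  366.1734891 ])}
1052 274 306 184 216
[591.18898469 250.72885554 129.78577887] ((591.8344116210938, 250.22613525390625), (29.617868423461914, 29.442001342773438), 41.931541442871094)
```

```bash
python3 - <<'E'
import cv2
p=cv2.imread("pics/w0.png");cv2.imwrite("pics/c2.png",cv2.resize(p[160:240,240:350],None,fx=6,fy=6,interpolation=cv2.INTER_CUBIC))
E
```

```text
(no output)
```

View pics/c2.png

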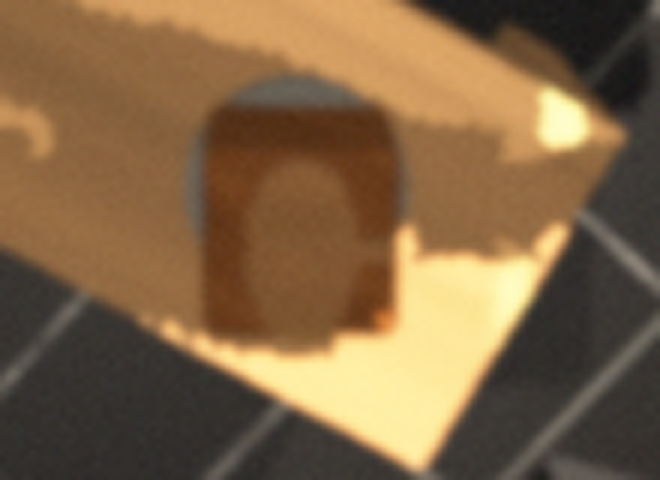

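The head is square in the crop, with corners near (205,335) and (395,335). The pumpkin is elongated vertically and its stub of a stem is on the right at (370,245). So holder +y is probably image-right and holder x lies along image vertical.

```bash
python3 - <<'E'
from cell import manip
from h import *
R,t=RT(manip.camera_params("wrist"));print(R.round(3)); print(-R.T@t)
E
```

```text
[[ 0.744  0.668 -0.008]
 [ 0.644 -0.715  0.273]
 [ 0.177 -0.209 -0.962]]
[534.8234677  304.75772325 413.33541382]
```

Call:
jog_arm(moves=[[[3, 6, -40, 0, 0, 0], [0, 0, -40, 0, 0, 0], [0, 0, -30, 0, 0, 0], [0, 0, -20, 0, 0, 0], [0, 0, -5, 0, 0, 0]]])

```text
clock: 1.65
eef_pos: [587.4, 254.1, 114.8]
eef_rot: [2.724, 1.565, -2.823]
wrist_force: [-0.6, 0.0, -0.5]
finger_gap: 56.8
```

Call:
jog_arm(moves=[[[5, -4, 2, 0, 0, 0], [0, 0, 0, 0, 0, 0]]])

```text
clock: 1.85
eef_pos: [592.0, 251.1, 118.0]
eef_rot: [2.706, 1.565, -2.838]
wrist_force: [0.8, -0.4, -0.2]
finger_gap: 56.4
```

Call:
jog_arm(moves=[[[0, -1, 0, 0, 0, 0], [0, 0, 0, 0, 0, 0], [0, 0, 0, 0, 0, 0], [0, 0, 0, 0, 0, 0], [0, 0, 0, 0, 0, 0]]], gripper=-1, squeeze=50)

```text
clock: 2.35
eef_pos: [593.0, 250.5, 121.8]
eef_rot: [2.343, 1.57, 3.082]
wrist_force: [0.5, -0.5, -2.7]
finger_gap: 29.5
```

Call:
jog_arm(moves=[[[0, 0, 20, 0, 0, 0], [0, 0, 35, 0, 0, 0], [0, 0, 40, 0, 0, 0], [-5, -40, 5, 0, 0, 0], [-5, -45, 0, 0, 0, 0]]])

```text
clock: 2.85
eef_pos: [580.8, 167.1, 222.4]
eef_rot: [2.653, 1.565, -2.885]
wrist_force: [0.9, -0.7, -2.9]
finger_gap: 29.7
```

Call:
jog_arm(moves=[[[-5, -45, 0, 0, 0, 0], [-5, -45, 0, 0, 0, 0], [-5, -40, 0, 0, 0, 0], [-5, -30, 0, 0, 0, 0], [0, 0, 0, 0, 0, 0]]])

```text
clock: 3.35
eef_pos: [558.0, -2.8, 222.7]
eef_rot: [2.758, 1.565, -2.783]
wrist_force: [0.4, 1.0, -1.8]
finger_gap: 29.3
```

Call:
jog_arm(moves=[[[2, -22, -5, 0, 0, 2], [2, -10, 0, 0, 0, 0], [0, 0, 0, 0, 0, 0]]])

```text
clock: 3.65
eef_pos: [562.0, -35.4, 217.5]
eef_rot: [2.64, 1.565, -2.868]
wrist_force: [0.1, 1.1, -2.6]
finger_gap: 29.7
```

```bash
python3 - <<'E'
from cell import manip
from h import *
s=manip.read_state();print(s["clock"],s["eef_pos"],s["eef_rot"],s["finger_gap"])
c=manip.camera_params("wrist");p,d=manip.camera("wrist");cv2.imwrite("pics/w1.png",p)
W=cloud(d,c,True);np.savez("pics/w1.npz",W=W)
def rep(n,m):
    w=W[m];print(n,len(w),np.median(w,0).round(1),cv2.minAreaRect(w[:,:2].astype(np.float32)))
r=np.hypot(W[...,0]-562,W[...,1]+35)
rep("barrel",(r<40)&(W[...,2]>96)&(W[...,2]<104))
rep("base",(r<90)&(W[...,2]>6)&(W[...,2]<13))
rep("headish",(r<25)&(W[...,2]>200)&(W[...,2]<250))
p2,d2=manip.camera("side");cv2.imwrite("pics/s1.png",p2)
a=cv2.resize(p[60:360,80:480],(800,600)) 
cv2.imwrite("pics/w1c.png",a);cv2.imwrite("pics/s1c.png",cv2.resize(p2[90:240,260:400],None,fx=4,fy=4,interpolation=cv2.INTER_CUBIC))
E
```

```text
3.65 [562.0298029  -35.44987072 217.48492662] [ 2.63970744  1.56454374 -2.86757211] 29.69935447531281
barrel 1527 [551.7 -25.   99.6] ((557.1310424804688, -30.012130737304688), (54.15523910522461, 44.78466033935547), 42.50230026245117)
base 4936 [532.3  -7.8   9.7] ((560.179443359375, -34.011375427246094), (110.9140853881836, 130.47982788085938), 0.1435651034116745)
headish 5171 [558.1 -31.4 225.2] ((561.6029052734375, -34.61317825317383), (45.99111557006836, 30.13094711303711), 44.57941818237305)
```

View pics/w1c.png

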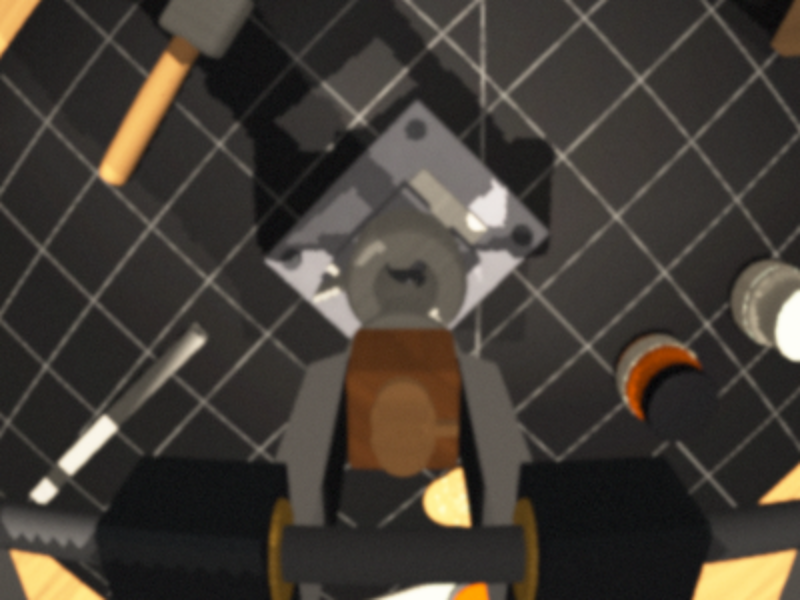

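The wrist picture shows the head held square between the fingers, with its top face at about (405,420). Behind it is the barrel at (405,275), and the wedge lies at (120,410). Next I'll measure the head's top face relative to the stand in this same view.

```bash
python3 - <<'E'
from h import *
W=np.load("pics/w1.npz")["W"]
c,s=np.cos(np.radians(44.5)),np.sin(np.radians(44.5))
q=W-np.array([562.03,-35.45,0]);j=q[...,0]*c+q[...,1]*s;k=-q[...,0]*s+q[...,1]*c
box=(abs(j)<13)&(abs(k)<32)&(W[...,2]>120)
z=W[...,2][box];print(np.histogram(z,bins=np.arange(176,246,2)))
zt=np.percentile(z,99);print(zt)
for lo,hi in((-7,-2),(-2,1)):
    m=box&(W[...,2]>zt+lo)&(W[...,2]<zt+hi);print(lo,m.sum(),np.percentile(k[m],[1,50,99]),np.percentile(j[m],[1,99]))
m=(abs(W[...,0]-562)<90)&(abs(W[...,1]+35)<90)&(W[...,2]>96)&(W[...,2]<103)
w=W[m][:,:2]; 
# barrel top outer circle fit: points at outer edge in visible half
from scipy.optimize import least_squares
cc=np.array([560.,-34.])
ang=np.arctan2(*(w-cc).T[::-1]);rr=np.hypot(*(w-cc).T)
E=np.array([w[(ang>=a)&(ang<a+.15)][rr[(ang>=a)&(ang<a+.15)].argmax()] for a in np.arange(-3.1,3,.15) if ((ang>=a)&(ang<a+.15)).sum()>5])
E=E[np.hypot(*(E-cc).T)>23]
f=least_squares(lambda p:np.hypot(*(E-p[:2]).T)-28,[560,-34],loss="soft_l1");print(len(E),f.x,np.abs(f.fun).max())
E
```

```text
(array([   0,    0,    0,    8,   33,   79,  165,   44,   51,   46,   52,
         52,   54,   51,   63,   64,   53,   66,   59,   65,   76,   71,
         78,  297,  833,  255, 1089,    9,    0,    0,    0,    0,    0,
          0]), array([176, 178, 180, 182, 184, 186, 188, 190, 192, 194, 196, 198, 200,
       202, 204, 206, 208, 210, 212, 214, 216, 218, 220, 222, 224, 226,
       228, 230, 232, 234, 236, 238, 240, 242, 244]))
336.05916295366575
-7 2071 [22.25736503 23.62555307 24.96610822] [-12.74367341  12.75840933]
-2 906 [22.34238464 23.77909208 25.1608904 ] [-12.73629036  12.80642824]
31 [560.88626567 -34.23661607] 2.0518947274153767
```

View pics/s1c.png

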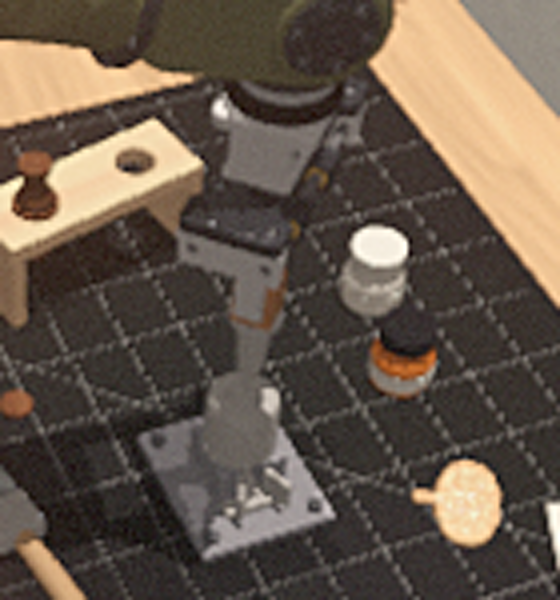

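The side view shows the holder hanging over the socket with the shank just above the barrel at (243,400). The rack hole at (135,160) is empty and the dabber at (37,185) is untouched.

```bash
python3 - <<'E'
from h import *
W=np.load("pics/w1.npz")["W"]
c,s=np.cos(np.radians(44.5)),np.sin(np.radians(44.5))
q=W-np.array([562.03,-35.45,0]);j=q[...,0]*c+q[...,1]*s;k=-q[...,0]*s+q[...,1]*c
for lo,hi in((222.5,226.5),(227,231),(222.5,231)):
    m=(abs(j)<13)&(abs(k)<32)&(W[...,2]>lo)&(W[...,2]<hi);print(lo,m.sum(),np.percentile(k[m],[0.5,3,50,97,99.5]))
m=(abs(k)<10)&(W[...,2]>223.5)&(W[...,2]<230)&(abs(j)<15.5)
for b in np.arange(-16,17,2): 
    mm=(abs(j-b)<1)&(abs(k)<10)&(W[...,2]>200)&(W[...,2]<240); print(b,mm.sum(),np.median(W[...,2][mm]) if mm.any() else 0,end="; ")
E
```

```text
222.5 1121 [-13.49482149 -12.53025836   6.64551062  15.09658075  15.48208164]
227 1316 [-12.6618217  -11.35115633   1.32000129  13.19974395  14.17434786]
222.5 2455 [-13.41543131 -12.09520483   3.03678647  14.66577307  15.3781524 ]
-16 184 229.73028111346534; -14 119 224.46136328758192; -12 128 224.65810965695567; -10 126 224.63010527457578; -8 113 228.37156581555973; -6 120 228.6446248238227; -4 138 228.59084344164623; -2 133 228.52692220265402; 0 135 228.63666897736422; 2 135 228.5848742694709; 4 127 228.6594114620542; 6 119 228.4077792030267; 8 118 224.7633205742027; 10 122 224.6050245609631; 12 133 224.6405886121996; 14 187 228.49703626270434; 16 52 223.11097088985872;
```

Call:
jog_arm(moves=[[[0, 0.3, -20, 0, 0, 0], [0, 0, -15, 0, 0, 0], [0, 0, -8, 0, 0, 0], [0, 0, 0, 0, 0, 0]]])

```text
clock: 4.15
eef_pos: [562.3, -30.1, 174.1]
eef_rot: [2.593, 1.566, -2.911]
wrist_force: [-1.1, 0.2, -1.8]
finger_gap: 29.9
```

Call:
jog_arm(moves=[[[0, -3, 0, 0, 0, 0], [0, -1, 0, 0, 0, 0], [0, 0, 0, 0, 0, 0], [0, 0, 0, 0, 0, 0]]])

```text
clock: 4.55
eef_pos: [563.2, -33.8, 176.3]
eef_rot: [3.025, 1.569, -2.479]
wrist_force: [-0.7, 0.4, -2.2]
finger_gap: 29.6
```

Call:
jog_arm(moves=[[[-1.3, -1.2, -5, 0, 0, 0], [0, 0, -4, 0, 0, 0], [0, 0, -3, 0, 0, 0], [0, 0, -2, 0, 0, 0], [0, 0, -1, 0, 0, 0]]])

```text
clock: 5.05
eef_pos: [561.7, -35.2, 160.3]
eef_rot: [-3.137, 1.569, -2.358]
wrist_force: [-0.9, 0.3, -1.9]
finger_gap: 29.7
```

Call:
jog_arm(moves=[[[0, 0, -1.5, 0, 0, 0], [0, 0, -1.5, 0, 0, 0], [0, 0, -1, 0, 0, 0], [0, 0, -1, 0, 0, 0], [0, 0, -1, 0, 0, 0]]])

```text
clock: 5.55
eef_pos: [561.9, -35.2, 154.1]
eef_rot: [-2.862, 1.569, -2.082]
wrist_force: [-1.1, 0.1, 4.0]
finger_gap: 29.6
```

Call:
jog_arm(moves=[[[0, 0, -1, 0, 0, 3], [0, 0, -1, 0, 0, 3], [0, 0, -1, 0, 0, 3], [0, 0, -1, 0, 0, 3], [0, 0, -1, 0, 0, 3]]])

```text
clock: 6.05
eef_pos: [562.8, -35.3, 154.1]
eef_rot: [-1.531, 1.566, -0.481]
wrist_force: [-4.7, 1.2, 9.2]
finger_gap: 29.5
```

Call:
jog_arm(moves=[[[-0.5, 0, -1, 0, 0, 3], [-0.3, 0, -1, 0, 0, 3], [-0.3, 0, -1, 0, 0, 3], [0, 0, -1, 0, 0, 3], [0, 0, -1, 0, 0, 3]]])

```text
clock: 6.55
eef_pos: [562.5, -35.3, 154.3]
eef_rot: [-1.424, 1.561, -0.101]
wrist_force: [-5.3, -0.1, 7.6]
finger_gap: 29.4
```

Call:
jog_arm(moves=[[[-0.5, 0, -1, 0, 0, 3], [-0.3, 0, -1, 0, 0, 3], [-0.3, 0, -1, 0, 0, 3], [0, 0, -1, 0, 0, 3], [0, 0, -1, 0, 0, 3]]])

```text
clock: 7.05
eef_pos: [562.1, -35.2, 154.4]
eef_rot: [-1.481, 1.557, 0.115]
wrist_force: [-3.6, 0.7, 8.3]
finger_gap: 29.5
```

Call:
jog_arm(moves=[[[-0.3, 0, -1, 0, 0, 3], [-0.3, 0, -1, 0, 0, 3], [-0.3, 0, -1, 0, 0, 3], [0, 0, -1, 0, 0, 3], [0, 0, -1, 0, 0, 3]]])

```text
clock: 7.55
eef_pos: [561.9, -35.5, 154.4]
eef_rot: [-1.614, 1.553, 0.256]
wrist_force: [-4.6, 0.1, 7.7]
finger_gap: 29.7
```

Call:
jog_arm(moves=[[[-0.3, 0, -1, 0, 0.4, 3], [-0.3, 0, -1, 0, 0.4, 3], [-0.3, 0, -1, 0, 0.4, 3], [0, 0, -1, 0, 0, 3], [0, 0, -1, 0, 0, 3]]])

```text
clock: 8.05
eef_pos: [562.9, -35.9, 154.4]
eef_rot: [-1.027, 1.566, 1.116]
wrist_force: [-6.0, 0.4, 8.4]
finger_gap: 30.0
```

Call:
jog_arm(moves=[[[-0.6, 0.3, -1, 0, 0, 3], [-0.4, 0.3, -1, 0, 0, 3], [-0.3, 0, -1, 0, 0, 3], [0, 0, -1, 0, 0, 3], [0, 0, -1, 0, 0, 3]]])

```text
clock: 8.55
eef_pos: [562.4, -35.8, 154.4]
eef_rot: [-1.808, 1.564, 0.607]
wrist_force: [-4.9, 0.1, 7.6]
finger_gap: 29.5
```

Call:
jog_arm(moves=[[[-1, 0.5, 0.5, 0, 0, 0], [-0.5, 0.3, 0, 0, 0, 0], [0, 0, 0, 0, 0, 0]]])

```text
clock: 8.85
eef_pos: [560.9, -35.0, 155.2]
eef_rot: [-1.859, 1.563, 0.557]
wrist_force: [0.8, -0.5, -2.1]
finger_gap: 29.7
```

Call:
jog_arm(moves=[[[-1, 0, 0, 0, 0, 0], [-1, 0, 0, 0, 0, 0], [-1, 0, 0, 0, 0, 0], [-1, 0, 0, 0, 0, 0]]])

```text
clock: 9.25
eef_pos: [557.4, -34.9, 155.0]
eef_rot: [-1.953, 1.561, 0.461]
wrist_force: [5.7, 1.5, -3.2]
finger_gap: 29.9
```

Call:
jog_arm(moves=[[[2, 0, 0, 0, 0, 0], [1, 0, 0, 0, 0, 0], [1, 0, 0, 0, 0, 0], [1, 0, 0, 0, 0, 0], [1, 0, 0, 0, 0, 0]]])

```text
clock: 9.75
eef_pos: [562.7, -35.0, 154.6]
eef_rot: [-1.736, 1.564, 0.677]
wrist_force: [-4.2, -0.4, 1.3]
finger_gap: 29.5
```

Call:
jog_arm(moves=[[[-1.5, -1, 0, 0, 0, 0], [0, -1, 0, 0, 0, 0], [0, -1, 0, 0, 0, 0], [0, -1, 0, 0, 0, 0]]])

```text
clock: 10.15
eef_pos: [561.1, -37.6, 154.7]
eef_rot: [-1.443, 1.562, 0.971]
wrist_force: [-1.1, 7.6, -1.1]
finger_gap: 29.3
```

Call:
jog_arm(moves=[[[0, 2, 0, 0, 0, 0], [0, 1, 0, 0, 0, 0], [0, 1, 0, 0, 0, 0], [0, 1, 0, 0, 0, 0], [0, 1, 0, 0, 0, 0]]])

```text
clock: 10.65
eef_pos: [561.3, -32.1, 154.7]
eef_rot: [-1.602, 1.562, 0.812]
wrist_force: [-0.5, -3.0, -1.3]
finger_gap: 29.5
```

Call:
jog_arm(moves=[[[-1, -2.4, 0, 0, 0.4, 0], [-0.3, -0.5, -0.5, 0, 0, 0], [0, 0, -1, 0, 0, 0], [0, 0, -1, 0, 0, 0]]])

```text
clock: 11.05
eef_pos: [560.3, -34.9, 154.3]
eef_rot: [-0.87, 1.564, 1.544]
wrist_force: [-5.3, 1.5, 11.1]
finger_gap: 30.0
```

Call:
jog_arm(moves=[[[0, 0, -1, 0, 0, -4], [0, 0, -1, 0, 0, -4], [0, 0, -1, 0, 0, -4], [0, 0, -1, 0, 0, -4], [0, 0, -1, 0, 0, -4]]])

```text
clock: 11.55
eef_pos: [562.3, -35.2, 154.4]
eef_rot: [-1.62, 1.559, 0.432]
wrist_force: [-2.1, 2.2, 7.8]
finger_gap: 29.7
```

Call:
jog_arm(moves=[[[-1.5, 0.2, -1, 0, 0, -4], [-0.8, 0.1, -1, 0, 0, -4], [-0.5, 0.1, -1, 0, 0, -4], [-0.4, 0, -1, 0, 0, -4], [-0.4, 0, -1, 0, 0, -4]]])

```text
clock: 12.05
eef_pos: [561.5, -34.7, 154.4]
eef_rot: [-1.716, 1.548, -0.028]
wrist_force: [-2.2, 3.0, 7.3]
finger_gap: 29.7
```

Call:
jog_arm(moves=[[[-1.2, 0.1, -1, 0, 0.8, -4], [-0.8, 0.1, -1, 0, 0.4, -4], [-0.5, 0.1, -1, 0, 0.3, -4], [-0.5, 0, -1, 0, 0.2, -4], [-0.5, 0, -1, 0, 0.2, -4]]])

```text
clock: 12.55
eef_pos: [561.9, -34.5, 154.3]
eef_rot: [-2.453, 1.567, -1.129]
wrist_force: [1.7, 0.5, 5.4]
finger_gap: 29.7
```

Call:
jog_arm(moves=[[[-1.5, 0, -1, 0, 0, -4], [-1, 0, -1, 0, 0, -4], [-0.7, 0, -1, 0, 0.2, -4], [-0.5, 0, -1, 0, 0.2, -4], [-0.5, 0, -1, 0, 0.2, -4]]])

```text
clock: 13.05
eef_pos: [561.8, -34.8, 154.2]
eef_rot: [-1.907, 1.564, -0.948]
wrist_force: [0.2, 0.3, 4.6]
finger_gap: 29.8
```

Call:
jog_arm(moves=[[[-1.2, 0, -1, 0, 0, -4], [-0.8, 0, -1, 0, 0, -4], [-0.6, 0, -1, 0, 0.2, -4], [-0.5, 0, -1, 0, 0.2, -4], [-0.5, 0, -1, 0, 0.2, -4]]])

```text
clock: 13.55
eef_pos: [561.5, -34.9, 154.1]
eef_rot: [-1.758, 1.563, -1.163]
wrist_force: [0.4, 1.4, 4.9]
finger_gap: 29.2
```

Call:
jog_arm(moves=[[[-1.2, 0, -1, 0, 0, -4], [-0.8, 0, -1, 0, 0, -4], [-0.6, 0, -1, 0, 0.2, -4], [-0.5, 0, -1, 0, 0.2, -4], [-0.5, 0, -1, 0, 0.2, -4]]])

```text
clock: 14.05
eef_pos: [561.3, -34.2, 154.0]
eef_rot: [-1.513, 1.563, -1.282]
wrist_force: [0.2, 2.8, 6.1]
finger_gap: 29.8
```

Call:
jog_arm(moves=[[[-1.2, 0, -1, 0, 0, -4], [-0.8, 0, -1, 0, 0, -4], [-0.6, 0, -1, 0, 0.2, -4], [-0.5, 0, -1, 0, 0.2, -4], [-0.5, 0, -1, 0, 0.2, -4]]])

```text
clock: 14.55
eef_pos: [561.1, -34.1, 154.3]
eef_rot: [-1.251, 1.562, -1.384]
wrist_force: [-0.3, 0.5, 5.2]
finger_gap: 29.5
```

Call:
jog_arm(moves=[[[-1.2, -0.5, -1, 0, 0, -4], [-0.8, -0.2, -1, 0, 0, -4], [-0.6, 0, -1, 0, 0.2, -4], [-0.5, 0, -1, 0, 0.2, -4], [-0.5, 0, -1, 0, 0.2, -4]]])

```text
clock: 15.05
eef_pos: [560.9, -34.8, 154.4]
eef_rot: [-1.016, 1.562, -1.513]
wrist_force: [1.1, 0.3, 4.8]
finger_gap: 30.0
```

Call:
jog_arm(moves=[[[-1.2, -0.3, -1, 0, 0, -4], [-0.8, 0, -1, 0, 0, -4], [-0.6, 0, -1, 0, 0.2, -4], [-0.5, 0, -1, 0, 0.2, -4], [-0.5, 0, -1, 0, 0.2, -4]]])

```text
clock: 15.55
eef_pos: [560.9, -35.1, 154.5]
eef_rot: [-0.748, 1.561, -1.61]
wrist_force: [0.5, 0.6, 6.1]
finger_gap: 29.8
```

Two full sweeps and no drop. My sideways drift of 1–2 mm and the tilt are probably keeping the lead out of the opening. I'll straighten the tool and probe the bore walls again at this angle.

Call:
jog_arm(moves=[[[-0.7, 0, 0, 0.5, 0, 0], [-0.4, 0, 0, 0.1, 0, 0], [-1.5, 0, 0, 0, 0, 0], [-1.5, 0, 0, 0, 0, 0], [-1.5, 0, 0, 0, 0, 0]]])

```text
clock: 16.05
eef_pos: [558.1, -35.2, 155.2]
eef_rot: [1.097, 1.561, 0.239]
wrist_force: [10.7, 1.6, -4.6]
finger_gap: 29.5
```

Call:
jog_arm(moves=[[[2, 0, 0, 0, 0, 0], [1, 0, 0, 0, 0, 0], [1, 0, 0, 0, 0, 0], [1, 0, 0, 0, 0, 0], [1, 0, 0, 0, 0, 0]]])

```text
clock: 16.55
eef_pos: [563.2, -35.1, 154.6]
eef_rot: [1.264, 1.564, 0.409]
wrist_force: [-3.7, 1.1, 1.9]
finger_gap: 29.8
```

Call:
jog_arm(moves=[[[-2, -1, 0, 0, 0, 0], [-0.5, -1, 0, 0, 0, 0], [-0.4, -1, 0, 0, 0, 0], [-0.4, -1, 0, 0, 0, 0], [-0.4, -1, 0, 0, 0, 0]]])

```text
clock: 17.05
eef_pos: [560.4, -37.3, 154.8]
eef_rot: [1.588, 1.557, 0.734]
wrist_force: [2.8, 7.4, -1.0]
finger_gap: 29.7
```

Call:
jog_arm(moves=[[[-0.4, 2, 0, 0, 0, 0], [-0.4, 1, 0, 0, 0, 0], [-0.4, 1, 0, 0, 0, 0], [-0.4, 1, 0, 0, 0, 0], [-0.4, 1, 0, 0, 0, 0]]])

```text
clock: 17.55
eef_pos: [558.7, -32.3, 154.8]
eef_rot: [1.337, 1.557, 0.483]
wrist_force: [4.3, -5.2, -3.6]
finger_gap: 29.7
```

```bash
python3 - <<'E'
from cell import manip
from h import *
from scipy.spatial.transform import Rotation as Ro
s=manip.read_state();print(s["eef_pos"],s["wrist_force"],s["moment"])
T=Ro.from_euler("xyz",s["eef_rot"]).as_matrix();print(T.round(4))
c=manip.camera_params("wrist");p,d=manip.camera("wrist");cv2.imwrite("pics/w2.png",p)
W=cloud(d,c,True);np.savez("pics/w2.npz",W=W,T=T,pos=s["eef_pos"])
L=(W-s["eef_pos"])@T  # tool coords
m=(abs(L[...,2])<14)&(abs(L[...,1])<30)&(L[...,0]<5)&(L[...,0]>-20)
x=L[...,0][m];print(np.histogram(x,bins=np.arange(-16,6,1)))
for lo,hi in((-13,-9.5),(-9.5,-5.5)):
    mm=m&(L[...,0]>lo)&(L[...,0]<hi);w=L[mm];print(len(w),cv2.minAreaRect(w[:,1:].astype(np.float32)),np.percentile(w[:,1],[1,99]))
    A=np.c_[w[:,1:],np.ones(len(w))];print("plane slopes",np.linalg.lstsq(A,w[:,0],rcond=None)[0])
cv2.imwrite("pics/w2c.png",cv2.resize(p[180:330,180:380],(800,600),interpolation=cv2.INTER_CUBIC))
E
```

```text
[558.71483552 -32.34264092 154.80168973] [ 4.26935928 -5.23676632 -3.629243  ] [-1.51446019 -0.88218496 -0.00647877]
[[ 0.0119  0.7541  0.6566]
 [ 0.0062  0.6566 -0.7542]
 [-0.9999  0.0131  0.0031]]
(array([  1,   2,   3,  58, 660, 547,  80,  86, 525, 543, 142,  47,  40,
        38,  43,  35,  42,  32,  34,  35,  42]), array([-16, -15, -14, -13, -12, -11, -10,  -9,  -8,  -7,  -6,  -5,  -4,
        -3,  -2,  -1,   0,   1,   2,   3,   4,   5]))
1325 ((-1.152024269104004, 2.4166154861450195), (27.927762985229492, 23.110586166381836), 1.2596166133880615) [-13.99055679  12.23702066]
plane slopes [ 5.00903414e-03 -5.02856740e-03 -1.10467530e+01]
1273 ((-0.7783403396606445, -0.042351722717285156), (28.103496551513672, 29.632266998291016), 89.47179412841797) [-14.67954568  13.51255805]
plane slopes [ 7.85352617e-03 -5.86122487e-05 -7.04621744e+00]
```

View pics/w2c.png

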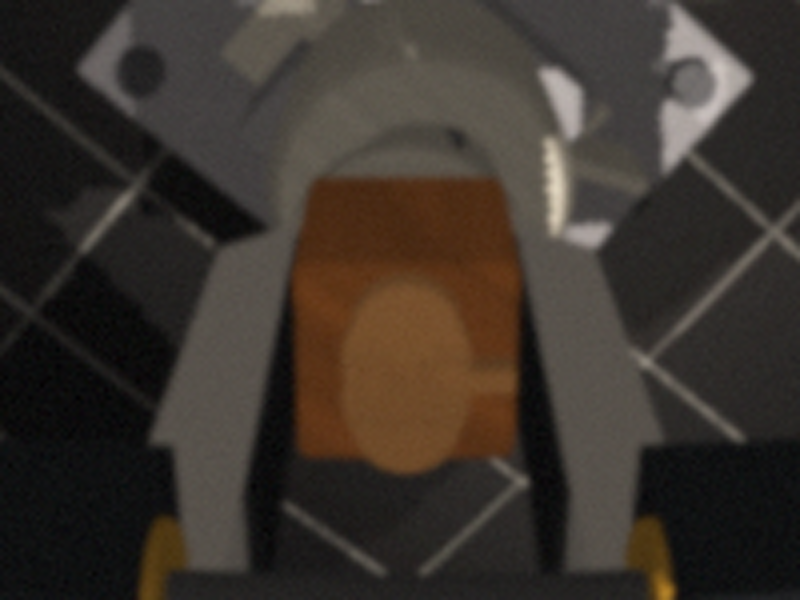

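The crop shows the head still square in the jaws, with its face at about (405,370) and the stem on the right at (495,380), so it hasn't slipped. The two probes put the bore centre at TCP (560.5, -34.7). The earlier sweeps ran at x 562 and tilted, so I'll sweep again with tighter control.

Call:
jog_arm(moves=[[[1.4, -1.8, 0, -0.3, 0.6, 0], [0, -0.6, 0, 0, 0, 0], [-0.4, 0, -0.5, 0, 0, 0], [-0.4, 0, -0.8, 0, 0, 0]]])

```text
clock: 18.0
eef_pos: [559.8, -34.7, 154.4]
eef_rot: [1.29, 1.569, 0.435]
wrist_force: [-0.2, 0.3, 7.8]
finger_gap: 29.5
```

Call:
jog_arm(moves=[[[0.2, 0, -1, 0, 0, -3], [-0.5, 0, -1, 0, 0, -3], [-0.5, 0, -1, 0, 0, -3], [-0.5, 0, -1, 0, 0, -3], [-0.5, 0, -1, 0, 0, -3]]])

```text
clock: 18.5
eef_pos: [559.8, -34.6, 154.4]
eef_rot: [1.036, 1.56, -0.089]
wrist_force: [-0.7, -0.5, 7.2]
finger_gap: 29.5
```

Call:
jog_arm(moves=[[[0, 0, -1, 0, 0.4, -3], [-0.4, 0, -1, 0, 0.2, -3], [-0.4, 0, -1, 0, 0.1, -3], [-0.5, 0, -1, 0, 0.1, -3], [-0.5, 0, -1, 0, 0.1, -3]]])

```text
clock: 19.0
eef_pos: [560.3, -34.4, 154.4]
eef_rot: [0.794, 1.566, -0.604]
wrist_force: [0.9, 0.6, 7.0]
finger_gap: 29.6
```

Call:
jog_arm(moves=[[[-0.2, 0, -1, 0, 0.1, -3], [-0.4, 0, -1, 0, 0.1, -3], [-0.4, 0, -1, 0, 0.1, -3], [-0.5, 0, -1, 0, 0.1, -3], [-0.5, 0, -1, 0, 0.1, -3]]])

```text
clock: 19.5
eef_pos: [560.4, -34.3, 154.2]
eef_rot: [0.762, 1.566, -0.908]
wrist_force: [0.6, 0.3, 5.8]
finger_gap: 29.8
```

Well centred now. The jaw angle is -96°; I'll continue.

Call:
jog_arm(moves=[[[-0.2, -0.2, -1, 0, 0.1, -3], [-0.4, 0, -1, 0, 0.1, -3], [-0.4, 0, -1, 0, 0.1, -3], [-0.5, 0, -1, 0, 0.1, -3], [-0.5, 0, -1, 0, 0.1, -3]]])

```text
clock: 20.0
eef_pos: [560.1, -34.3, 153.6]
eef_rot: [0.55, 1.567, -1.393]
wrist_force: [0.0, 0.3, 6.3]
finger_gap: 29.7
```

Call:
jog_arm(moves=[[[-0.2, 0, -1, 0, 0.1, -3], [-0.4, 0, -1, 0, 0.1, -3], [-0.4, 0, -1, 0, 0.1, -3], [-0.5, 0, -1, 0, 0.1, -3], [-0.5, 0, -1, 0, 0.1, -3]]])

```text
clock: 20.5
eef_pos: [559.6, -34.3, 152.5]
eef_rot: [0.141, 1.566, -2.075]
wrist_force: [3.5, -0.5, -0.6]
finger_gap: 29.7
```

Call:
jog_arm(moves=[[[0, 0, -1.5, 0, 0, 0], [-0.1, 0, -1.5, 0, 0, 0], [-0.1, 0, -1.5, 0, 0, 0]]])

```text
clock: 20.8
eef_pos: [560.4, -34.5, 150.4]
eef_rot: [1.008, 1.566, -1.206]
wrist_force: [-3.3, -0.9, 14.5]
finger_gap: 29.6
```

Call:
jog_arm(moves=[[[-0.2, 0, -0.5, 0, 0.1, -2], [-0.3, 0, -0.8, 0, 0.1, -2], [-0.3, 0, -1, 0, 0.1, -2], [-0.3, 0, -1, 0, 0, -2]]])

```text
clock: 21.2
eef_pos: [560.4, -34.0, 147.7]
eef_rot: [0.821, 1.567, -1.529]
wrist_force: [3.2, -1.3, -1.0]
finger_gap: 29.9
```

Call:
jog_arm(moves=[[[-0.2, -0.3, -1.5, 0, 0, 0], [0, 0, -1.5, 0, 0, 0], [0, 0, -1.5, 0, 0, 0], [0, 0, -1.5, 0, 0, 0]]])

```text
clock: 21.6
eef_pos: [561.0, -34.1, 141.6]
eef_rot: [1.431, 1.566, -0.915]
wrist_force: [3.8, 0.4, 3.2]
finger_gap: 29.7
```

Call:
jog_arm(moves=[[[-0.5, -0.2, -1.5, 0, 0, 0], [0, 0, -1.5, 0, 0, 0], [0, 0, -1.5, 0, 0, 0], [0, 0, -1.5, 0, 0, 0]]])

```text
clock: 22.0
eef_pos: [561.1, -34.4, 136.3]
eef_rot: [1.708, 1.564, -0.636]
wrist_force: [2.8, 1.5, 7.7]
finger_gap: 29.4
```

Call:
jog_arm(moves=[[[-0.5, -0.2, -1.5, 0, 0.2, 0], [0, 0, -1.5, 0, 0, 0], [0, 0, -1.5, 0, 0, 0]]])

```text
clock: 22.3
eef_pos: [561.5, -34.3, 133.5]
eef_rot: [1.706, 1.565, -0.638]
wrist_force: [-6.1, -0.1, 26.0]
finger_gap: 29.7
```

```bash
cat > m.py <<'E'
from cell import manip
from h import *
s=manip.read_state();print(s["clock"],s["eef_pos"].round(1),s["wrist_force"].round(1))
c=manip.camera_params("wrist");p,d=manip.camera("wrist");W=cloud(d,c,True)
r=np.hypot(W[...,0]-561,W[...,1]+35)
z=W[...,2][(r<40)&(W[...,2]>85)&(W[...,2]<170)]
h,e=np.histogram(z,bins=np.arange(85,170,1))
print([(int(a),int(b)) for a,b in zip(e,h) if b>60])
print("barrel",np.median(z[(z>97)&(z<103)]),"pumpk",np.median(W[...,2][(r<6)&(W[...,2]>120)&(W[...,2]<170)]))
E
python3 m.py
```

```text
22.3 [561.5 -34.3 133.5] [-6.1 -0.1 26. ]
[(93, 61), (94, 104), (95, 128), (96, 119), (97, 111), (98, 221), (99, 564), (100, 310), (103, 65), (104, 133), (105, 73), (126, 68), (127, 71), (129, 75), (131, 79), (132, 72), (133, 69), (134, 77), (135, 69), (136, 84), (137, 74), (138, 133), (139, 454), (140, 770), (141, 264), (142, 94), (143, 291), (144, 858), (145, 316), (151, 72), (152, 64), (155, 64), (158, 66), (159, 61), (160, 68), (161, 72), (162, 68), (163, 77), (164, 66), (165, 73), (166, 81), (167, 67), (168, 82)]
barrel 99.54349345730094 pumpk 144.53030916648993
```

The holder is home: the pumpkin top is at 144.5, so the flange sits about 0.5–1 mm above the mouth. Releasing now.

Call:
jog_arm(moves=[[[0, 0, 0, 0, 0, 0], [0, 0, 0, 0, 0, 0], [0, 0, 0, 0, 0, 0], [0, 0, 0, 0, 0, 0]]], gripper=0.2)

```text
clock: 22.75
eef_pos: [559.3, -34.1, 131.7]
eef_rot: [0.2, 1.567, -2.143]
wrist_force: [0.5, -0.1, -0.7]
finger_gap: 55.6
```

Call:
jog_arm(moves=[[[0, 0, 25, 0, 0, 0], [0, 0, 40, 0, 0, 0], [-5, -15, 30, 0, 0, 8], [-5, -20, 0, 0, 0, 8.5], [-5, -30, 0, 0, 0, 8.5]]])

```text
clock: 23.25
eef_pos: [542.3, -98.1, 228.0]
eef_rot: [-0.393, 1.561, -2.29]
wrist_force: [0.6, -0.7, -0.7]
finger_gap: 56.6
```

```bash
cat > top.py <<'E'
import sys
from cell import manip
from h import *
p,d=manip.camera("top");cv2.imwrite(f"pics/{sys.argv[1]}.png",p)
W=cloud(d,manip.camera_params("top"))
def rep(n,x0,x1,y0,y1,z0,z1):
    m=(W[...,0]>x0)&(W[...,0]<x1)&(W[...,1]>y0)&(W[...,1]<y1)&(W[...,2]>z0)&(W[...,2]<z1)
    w=W[m]
    if len(w)>5: print(n,len(w),np.median(w,0).round(1),cv2.minAreaRect(w[:,:2].astype(np.float32)))
s=manip.read_state();print(s["clock"],s["eef_pos"].round(1),s["wrist_force"].round(1),s["finger_gap"])
rep("holder",535,590,-60,-10,130,175)
rep("pumpkin",535,590,-60,-10,143,175)
rep("wedge",465,545,-350,-150,8,90);rep("post",465,530,-350,-290,38,90);rep("blade",465,545,-290,-155,8,60)
E
python3 top.py t2
```

```text
23.3 [ 541.8 -102.1  228.2] [-0.4 -4.   0. ] 56.421209571395266
wedge 434 [ 500.1 -267.7   24.4] ((502.5015563964844, -255.82717895507812), (157.85940551757812, 13.885041236877441), 86.03681945800781)
post 57 [ 497.2 -322.8   45.5] ((497.32769775390625, -323.2212219238281), (22.542438507080078, 11.619454383850098), 87.00425720214844)
blade 279 [ 501.9 -237.2   21.8] ((503.1484375, -233.25733947753906), (112.71189880371094, 12.015168190002441), 86.22901153564453)
```

Call:
jog_arm(moves=[[[-5, -25, 0, 0, 0, 8.5], [-5, -25, -5, 0, 0, 8.5], [-5, -25, -5, 0, 0, 8.5], [-5, -25, -5, 0, 0, 8.5], [-5, -25, -10, 0, 0, 8.5]]])

```text
clock: 23.8
eef_pos: [515.5, -230.5, 202.5]
eef_rot: [-0.393, 1.561, -1.542]
wrist_force: [0.1, 0.6, 0.2]
finger_gap: 56.1
```

Call:
jog_arm(moves=[[[-5, -25, -10, 0, 0, 8.5], [-5, -20, -10, 0, 0, 8.5], [-3, -15, -10, 0, 0, 8.5], [-2, -10, 0, 0, 0, 8.5], [0, 0, 0, 0, 0, 8.5]]])

```text
clock: 24.3
eef_pos: [497.3, -305.3, 167.5]
eef_rot: [-0.963, 1.565, -1.364]
wrist_force: [1.0, 0.8, 0.5]
finger_gap: 56.3
```

Call:
jog_arm(moves=[[[0, 0, 0, 0, 0, 8.5], [0, 0, 0, 0, 0, 4], [0, 0, 0, 0, 0, 0], [0, 0, 0, 0, 0, 0]]])

```text
clock: 24.7
eef_pos: [496.3, -305.3, 165.5]
eef_rot: [-1.893, 1.568, -2.071]
wrist_force: [0.1, 0.5, 0.2]
finger_gap: 56.7
```

```bash
python3 top.py t3; python3 -c "
from cell import manip;from scipy.spatial.transform import Rotation as R
print(R.from_euler('xyz',manip.read_state()['eef_rot']).as_matrix().round(3))"
```

```text
24.75 [ 496.3 -305.3  165.5] [ 0.  -0.2  0.7] 56.50980348086492
holder 202 [559.7 -34.  142.4] ((561.9754028320312, -34.435794830322266), (30.189411163330078, 30.164894104003906), 46.54511642456055)
pumpkin 90 [562.2 -36.1 144.5] ((562.0729370117188, -34.62599563598633), (28.44792366027832, 27.11780548095703), 46.45888900756836)
wedge 101 [ 506.1 -189.2   15.8] ((505.7064514160156, -190.19332885742188), (50.53969192504883, 11.777674674987793), 87.51563262939453)
blade 101 [ 506.1 -189.2   15.8] ((505.7064514160156, -190.19332885742188), (50.53969192504883, 11.777674674987793), 87.51563262939453)
[[-0.001  0.177  0.984]
 [-0.003  0.984 -0.177]
 [-1.    -0.003 -0.001]]
```

Call:
jog_arm(moves=[[[0, -10, 0, 0, 0, 4], [0, -7, 0, 0, 0, 2], [0, 0, -30, 0, 0, 0], [0, 0, -35, 0, 0, 0], [0, 0, -20, 0, 0, 0]]])

```text
clock: 25.25
eef_pos: [497.7, -323.3, 81.3]
eef_rot: [-0.931, 1.563, -1.01]
wrist_force: [-0.5, -0.7, 0.0]
finger_gap: 56.3
```

Call:
jog_arm(moves=[[[0, 0, -5, 0, 0, 0], [0, 0, 0, 0, 0, 0], [0, 0, 0, 0, 0, 0]]])

```text
clock: 25.55
eef_pos: [497.1, -322.7, 74.7]
eef_rot: [-1.211, 1.566, -1.294]
wrist_force: [0.8, 0.3, 0.3]
finger_gap: 56.3
```

Call:
jog_arm(moves=[[[0, 0, -15, 0, 0, 1], [0, 0, -12, 0, 0, 0], [0, 0, -6, 0, 0, 0], [0, 0, -2, 0, 0, 0], [0, 0, -1, 0, 0, 0]]])

```text
clock: 26.05
eef_pos: [497.9, -323.2, 37.9]
eef_rot: [-0.939, 1.563, -1.004]
wrist_force: [-0.1, -0.1, 0.0]
finger_gap: 56.5
```

Call:
jog_arm(moves=[[[0, 0, 0, 0.4, 0.2, 0], [0, 0, -1, 0, 0, 0], [0, 0, -1, 0, 0, 0], [0, 0, -1, 0, 0, 0], [0, 0, -1, 0, 0, 0]]], gripper=-1, squeeze=60)

```text
clock: 26.55
eef_pos: [498.3, -323.6, 34.5]
eef_rot: [0.182, 1.569, 0.118]
wrist_force: [0.7, -0.2, -0.1]
finger_gap: 19.8
```

Call:
jog_arm(moves=[[[0, 0, 0, 0, 0, 0], [0, 0, 0, 0, 0, 0]]])

```text
clock: 26.75
eef_pos: [498.3, -323.5, 34.4]
eef_rot: [0.269, 1.569, 0.205]
wrist_force: [0.7, -0.1, 0.3]
finger_gap: 11.7
```

Call:
jog_arm(moves=[[[0, 0, 15, 0, 0, 0], [10, 0, 20, 0, 0, 1.5], [20, 15, 5, 0, 0, 1.5], [20, 20, 0, 0, 0, 0.7], [10, 15, 0, 0, 0, 0]]])

```text
clock: 27.25
eef_pos: [558.9, -273.9, 80.1]
eef_rot: [-0.276, 1.569, -0.277]
wrist_force: [-1.9, 0.4, -1.8]
finger_gap: 11.4
```

Call:
jog_arm(moves=[[[0, 0, 0, 0, 0, 0], [0, 0, 0, 0, 0, 0]]])

```text
clock: 27.45
eef_pos: [559.6, -272.1, 80.9]
eef_rot: [-0.328, 1.568, -0.327]
wrist_force: [-0.8, -0.3, -1.6]
finger_gap: 11.8
```

```bash
cat > top2.py <<'E'
import sys
from cell import manip
from h import *
from scipy.spatial.transform import Rotation as Ro
s=manip.read_state();T=Ro.from_euler("xyz",s["eef_rot"]).as_matrix()
print(s["clock"],s["eef_pos"].round(1),s["wrist_force"].round(1),"gap",s["finger_gap"].round(1),"jaw",np.degrees(np.arctan2(T[1,2],T[0,2])).round(2),"lean",T[:2,0].round(4))
p,d=manip.camera("top");cv2.imwrite(f"pics/{sys.argv[1]}.png",p);W=cloud(d,manip.camera_params("top"))
def rep(n,x0,x1,y0,y1,z0,z1):
    m=(W[...,0]>x0)&(W[...,0]<x1)&(W[...,1]>y0)&(W[...,1]<y1)&(W[...,2]>z0)&(W[...,2]<z1);w=W[m]
    if len(w)>5:
        print(n,len(w),"max y",np.percentile(w[:,1],99).round(1),np.median(w,0).round(1),np.percentile(w[:,2],[5,95]).round(1),cv2.minAreaRect(w[:,:2].astype(np.float32)))
        f=np.polyfit(w[:,1],w[:,0],1);print("   x at stand y, slope deg",np.polyval(f,-34.7).round(1),np.degrees(np.arctan(f[0])).round(2))
rep("base",500,625,-105,35,6,13)
rep("pumpkin",535,590,-60,-10,143,175)
y0=s["eef_pos"][1]
rep("blade",535,585,y0+40,min(y0+170,-88),15,70)
E
python3 top2.py t4
```

```text
Traceback (most recent call last):
  File "top2.py", line 6, in <module>
    print(s["clock"],s["eef_pos"].round(1),s["wrist_force"].round(1),"gap",s["finger_gap"].round(1),"jaw",np.degrees(np.arctan2(T[1,2],T[0,2])).round(2),"lean",T[:2,0].round(4))
                                                                           ^^^^^^^^^^^^^^^^^^^^^
AttributeError: 'float' object has no attribute 'round'
```

```bash
sed -i 's/s\["finger_gap"\].round(1)/round(s["finger_gap"],1)/' top2.py; python3 top2.py t4
```

```text
27.45 [ 559.6 -272.1   80.9] [-0.8 -0.3 -1.6] gap 11.8 jaw 0.06 lean [ 0.0022 -0.0008]
base 1178 max y 30.0 [540.3 -34.7   9.9] [ 7.1 12.5] ((562.1356201171875, -34.63218688964844), (110.2392578125, 130.00001525878906), 0.16236521303653717)
   x at stand y, slope deg 552.7 -0.57
pumpkin 83 max y -20.0 [561.6 -36.  144.7] [143.2 147. ] ((561.64697265625, -34.18319320678711), (25.65861701965332, 26.297969818115234), 41.861595153808594)
   x at stand y, slope deg 561.9 -14.91
blade 136 max y -113.2 [ 558.9 -136.7   61. ] [50.8 66.8] ((560.3980102539062, -143.5896759033203), (13.284517288208008, 61.068206787109375), 1.0240756273269653)
   x at stand y, slope deg 555.2 -2.31
```

Call:
jog_arm(moves=[[[1, 0, -12, 0, 0, 0], [0, 0, -8, 0, 0, 0], [0, 0, -3, 0, 0, 0], [0, 0, -1, 0, 0, 0], [0, 0, -1, 0, 0, 0]]])

```text
clock: 28.0
eef_pos: [558.3, -274.1, 52.6]
eef_rot: [1.657, 1.57, 1.654]
wrist_force: [-0.2, -0.1, -2.0]
finger_gap: 11.6
```

Call:
jog_arm(moves=[[[1.5, 5, 1.5, 0, 0, 0], [0.7, 5, 0, 0, 0, 0], [0, 3, 0, 0, 0, 0], [0, 0, 0, 0, 0, 0], [0, 0, 0, 0, 0, 0]]])

```text
clock: 28.5
eef_pos: [561.0, -259.8, 54.9]
eef_rot: [-0.154, 1.57, -0.157]
wrist_force: [-0.7, -0.1, -2.1]
finger_gap: 11.6
```

Call:
jog_arm(moves=[[[0, 6, -0.3, 0, 0, 0], [0, 6, -0.3, 0, 0, 0], [0, 6, -0.3, 0, 0, 0], [0, 6, -0.3, 0, 0, 0], [0, 4, 0, 0, 0, 0]]])

```text
clock: 29.0
eef_pos: [561.0, -229.6, 53.7]
eef_rot: [-0.19, 1.57, -0.192]
wrist_force: [0.8, 0.4, -1.9]
finger_gap: 11.5
```

Call:
jog_arm(moves=[[[0, 6, 0, 0, 0, 0], [0, 6, 0, 0, 0, 0], [0, 6, 0, 0, 0, 0], [0, 5, 0, 0, 0, 0], [0, 3, 0, 0, 0, 0]]])

```text
clock: 29.5
eef_pos: [561.0, -200.9, 53.8]
eef_rot: [-0.165, 1.57, -0.167]
wrist_force: [0.2, 0.4, -2.5]
finger_gap: 11.5
```

Call:
jog_arm(moves=[[[0, 3, -0.6, 0, 0, 0], [0, 3, -0.6, 0, 0, 0], [0, 2, -0.6, 0, 0, 0], [0, 1, -0.4, 0, 0, 0]]])

```text
clock: 29.9
eef_pos: [561.4, -191.2, 52.0]
eef_rot: [-0.235, 1.569, -0.237]
wrist_force: [-0.9, -1.3, 1.9]
finger_gap: 11.4
```

Call:
jog_arm(moves=[[[0, 1, 0, 0, 0, 0], [0, 2, -0.3, 0, 0, 0], [0, 2, -0.3, 0, 0, 0], [0, 2, -0.3, 0, 0, 0], [0, 2, -0.3, 0, 0, 0]]])

```text
clock: 30.4
eef_pos: [562.3, -183.2, 52.3]
eef_rot: [-0.489, 1.565, -0.492]
wrist_force: [0.1, -7.2, 5.3]
finger_gap: 11.9
```

Call:
jog_arm(moves=[[[-0.2, 3, -0.3, 0, 0, 0], [0, 3, -0.3, 0, 0, 0], [0, 3, -0.3, 0, 0, 0], [0, 3, -0.3, 0, 0, 0], [0, 3, -0.3, 0, 0, 0]]])

```text
clock: 30.9
eef_pos: [563.3, -171.0, 52.8]
eef_rot: [-0.705, 1.557, -0.71]
wrist_force: [-0.2, -6.8, 3.7]
finger_gap: 11.7
```

Call:
jog_arm(moves=[[[-0.8, 3, 0, 0.2, 0.2, 0], [-0.6, 3, 0, 0.2, 0.2, 0], [-0.5, 4, 0, 0.1, 0.2, 0], [-0.3, 4, -0.2, 0.1, 0.1, 0], [-0.3, 4, -0.2, 0.1, 0.1, 0]]])

```text
clock: 31.4
eef_pos: [560.9, -155.7, 52.3]
eef_rot: [-2.395, 1.568, -2.401]
wrist_force: [0.8, -8.5, 3.5]
finger_gap: 11.4
```

Call:
jog_arm(moves=[[[0, 4, -0.2, 0, 0, 0], [0, 4, -0.2, 0, 0, 0], [-0.2, 4, -0.2, 0.1, 0.1, 0], [-0.2, 4, -0.2, 0.1, 0.1, 0], [-0.2, 4, -0.2, 0.1, 0.1, 0]]])

```text
clock: 31.9
eef_pos: [561.1, -138.4, 52.4]
eef_rot: [-2.589, 1.566, -2.596]
wrist_force: [-0.1, -6.5, 2.1]
finger_gap: 11.3
```

Call:
jog_arm(moves=[[[-0.1, 4, -0.2, 0, 0, 0], [-0.2, 4, -0.2, 0, 0, 0], [-0.2, 4, -0.2, 0, 0, 0], [-0.2, 4, -0.2, 0, 0, 0], [-0.2, 4, -0.2, 0, 0, 0]]])

```text
clock: 32.4
eef_pos: [560.8, -117.9, 52.3]
eef_rot: [-1.897, 1.567, -1.905]
wrist_force: [-0.3, -3.5, 5.3]
finger_gap: 11.4
```

Call:
jog_arm(moves=[[[-0.1, 3, -0.2, 0, 0, 0], [-0.1, 3, -0.2, 0, 0, 0], [-0.1, 3, -0.2, 0, 0, 0], [-0.1, 1, 0, 0, 0, 0], [0, 0, 0, 0, 0, 0]]])

```text
clock: 32.9
eef_pos: [560.8, -105.7, 52.4]
eef_rot: [-1.555, 1.567, -1.562]
wrist_force: [-0.1, -1.5, 3.9]
finger_gap: 11.6
```

```bash
python3 m.py; python3 top2.py t5
```

```text
32.9 [ 560.8 -105.7   52.4] [-0.1 -1.5  3.9]
[(94, 115), (95, 121), (96, 129), (97, 110), (98, 180), (99, 413), (100, 219), (135, 78), (136, 129), (137, 99), (138, 135), (139, 137), (140, 131), (141, 132), (142, 165), (143, 138), (144, 163), (145, 176), (146, 170), (147, 192), (148, 167), (149, 197), (150, 414), (151, 2220), (152, 5924), (153, 2899), (154, 396), (155, 1721), (156, 7220), (157, 3701), (158, 192)]
barrel 99.43365545412252 pumpk 156.68983864728287
32.95 [ 560.8 -105.8   52.4] [0.2 0.2 3.4] gap 11.6 jaw -0.41 lean [-0.0001 -0.0034]
base 41 max y 30.0 [607.5  24.8   9.8] [ 7.4 12.7] ((607.7439575195312, 25.317466735839844), (14.707590103149414, 33.14726257324219), 52.48790740966797)
   x at stand y, slope deg 649.9 -36.06
```

Call:
jog_arm(moves=[[[0, 1.5, -0.2, 0, 0, 0], [0, 1, -0.2, 0, 0, 0], [0, 0, 0, 0, 0, 0]]])

```text
clock: 33.3
eef_pos: [561.0, -103.5, 52.4]
eef_rot: [-1.393, 1.567, -1.401]
wrist_force: [0.4, -0.3, 4.6]
finger_gap: 11.7
```

Call:
jog_arm(moves=[[[0, 0, -0.3, 0, 0, 0], [0, 0, -0.3, 0, 0, 0], [0, 0, -0.3, 0, 0, 0], [0, 0, 0, 0, 0, 0]]], gripper=0)

```text
clock: 33.7
eef_pos: [560.0, -103.0, 50.0]
eef_rot: [-2.304, 1.567, -2.311]
wrist_force: [0.3, 0.2, -0.7]
finger_gap: 40.4
```

Call:
jog_arm(moves=[[[0, -2, 10, 0, 0, 0], [0, -15, 25, 0, 0, 0], [0, -35, 40, 0, 0, 0], [0, -45, 40, 0, 0, 0], [0, -45, 20, 0, 0, 0]]])

```text
clock: 34.2
eef_pos: [558.0, -235.4, 181.3]
eef_rot: [-3.006, 1.562, -3.006]
wrist_force: [0.2, 0.2, 0.2]
finger_gap: 47.1
```

Call:
jog_arm(moves=[[[0, -40, 0, 0, 0, 0], [0, -30, 0, 0, 0, 0], [0, -10, 0, 0, 0, 0], [0, 0, 0, 0, 0, 0], [0, 0, 0, 0, 0, 0]]])

```text
clock: 34.7
eef_pos: [557.3, -323.2, 188.7]
eef_rot: [-1.78, 1.565, -1.785]
wrist_force: [0.9, 0.9, -0.2]
finger_gap: 47.0
```

```bash
cat >> top2.py <<'E'
rep("post",545,580,-130,-80,55,100)
rep("head",535,590,-62,-8,146,175)
rep("tip",545,580,8,80,18,60)
rep("dab",470,530,200,255,118,170)
p2,_=manip.camera("side");cv2.imwrite("pics/fin.png",np.hstack([cv2.resize(p[90:215,130:330],(400,250)),cv2.resize(p2[100:250,220:400],(400,333))[:250]]))
E
python3 top2.py t6
```

```text
34.7 [ 557.3 -323.2  188.7] [ 0.9  0.9 -0.2] gap 47.0 jaw -0.27 lean [-0.0012 -0.0056]
base 1023 max y 30.0 [534.4 -32.3   9.8] [ 7.1 12.4] ((562.1941528320312, -34.597679138183594), (110.05199432373047, 129.9687957763672), 0.25558018684387207)
   x at stand y, slope deg 549.0 1.03
pumpkin 209 max y -15.1 [561.5 -34.5 154. ] [147.6 158.6] ((563.3882446289062, -34.591156005859375), (30.419588088989258, 30.173141479492188), 42.05918884277344)
   x at stand y, slope deg 561.7 -0.35
post 55 max y -94.0 [ 560.9 -106.    63.6] [58.6 66.3] ((562.5064086914062, -104.77876281738281), (13.101799964904785, 21.637739181518555), 0.2794322073459625)
   x at stand y, slope deg 557.6 -2.82
head 201 max y -17.0 [561.7 -34.5 154.4] [149.9 158.7] ((563.3882446289062, -34.591156005859375), (30.419588088989258, 30.173141479492188), 42.05918884277344)
   x at stand y, slope deg 561.9 -0.08
tip 125 max y 55.1 [560.7  30.1  32. ] [22.7 38. ] ((562.8859252929688, 31.683069229125977), (46.89868927001953, 13.4222412109375), 89.98779296875)
   x at stand y, slope deg 559.4 1.88
dab 133 max y 240.9 [495.5 225.9 135. ] [131.5 138.6] ((496.73583984375, 226.94464111328125), (26.580411911010742, 26.013324737548828), 45.564964294433594)
   x at stand y, slope deg 486.2 2.16
```

View pics/fin.png

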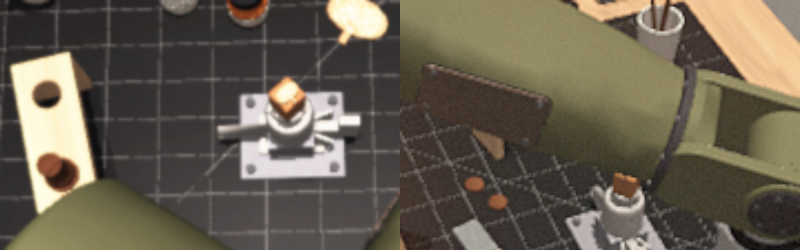

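The final view shows the holder upright in the socket at about (287,97) in the left half. The wedge runs through the slot, with its post at (348,125) and its tip at (222,133), about 90 mm past the axis. The dabber is unmoved and the gripper is clear.

```bash
python3 -c "
from cell import manip
print(manip.sign_off())"
```

```text
the job is handed in; nothing more can be done
None
```

I completed the holder fit and release and handed the job in at about 35 s of the 72 s allowed. The sign-off gave no verdict.

**Fit:** The first two twist sweeps (clock 5–16 s) found nothing because I was about 1–2 mm off centre and slightly tilted. After probing the bore walls to re-centre, the third sweep found the driver opening with a light push of about 6–8 N, rising to 14.5 N at the tang's shoulder. I then pushed the holder home, ending at 26 N. The wrist camera put the flange at about 0.5–1 mm above the mouth.

**Wedge:** I let go of the holder and picked up the smaller wedge. I drove it in from the flared side with about 4–9 N, and the holder rose to about 11.5–12 mm above the mouth. After letting go of the holder I did not touch it again.

**Last checks (top and side views):**

| Item | Measured | Required |
|---|---|---|
| Holder flange above mouth | about 12 mm | 9.5–22 mm |
| Holder off the socket axis (at head) | about 1.3 mm | under 10 mm |
| Wedge tip past the axis | about 90 mm | over 50 mm |
| Dabber movement | under 1 mm | under 30 mm |

The gripper was clear and open at the end, and the holder looked upright.

**Disagreements:** The top camera's x readings were about 1.7 mm higher than the bore position found by touch, so I used the position found by touch. The wrist camera's two readings of how far the holder sat off the tool centre disagreed by about 1.6 mm, so I ignored that offset. The flange heights come from the cameras (calibrated to about 2 mm) and were not measured directly.

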